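Snap a label box's lid shut all round

ROBOT

A 6-joint arm with a two-finger parallel gripper is mounted at the origin on the work surface; the furniture and walls round the work are solid. World frame = base frame: x ahead of the robot, y to its left, z up, the work surface at z = 0. Lengths are in m, angles in rad, forces in N, time in s.
With the tool pointing down it reaches from about 0.3 to 0.85 m from the base axis. Payload 5.4 kg.
Tool frame: the origin (TCP) lies on the front face of the gripper's body, between the roots of the fingers; the fingertips stand 73 mm ahead of it and the grasp point (between the pads) lies 54 mm ahead of it; z points along the fingers, y is the line along which they close (so a half turn about z gives the same grasp; the last joint's range is limited). The gripper opens to 85 mm and grips with 20 to 120 N. Pads are 22 mm wide; open, the fingers measure 114 mm over their backs; the gripper's body (76 mm by 85 mm) begins 54 mm behind the grasp point. The pads swing forward as they close: fully open they stand 13 mm farther back than shut.
Start: joints at [0.941, 0.158, 1.597, -0, 1.386, -0.21], TCP at [0.234, 0.525, 0.304] pointing down, gripper open.
Joint ranges: [-2.91, 2.91], [-0.94, 2.29], [0.18, 2.7], [-1.29, 4.43], [0.17, 2.64], [-3, 3]. Speed limits (rad/s): [2.57, 2.57, 3.14, 3.14, 3.14, 3.14].

INTERFACE

Orientations are given as a rotation vector (axis times angle).
In Python, from bench import * gives the robot as it stands.
- The arm moves only by the shell command python3 -m pendant 'ROWS' [OPENING]. ROWS is JSON, a list of rows, each a list of 2 entries, a list of its own where there are three numbers: the shift along the world's x, y, z scaled (see below), then the turn about the world's z scaled (see below). In form: [[[dx, dy, dz], yaw], ...]. A call has 1 to 20 rows; each row is the pose to reach, as a shift and turn from the pose commanded when the call began; what a row does not reach only later rows make up. The controller multiplies each number of a shift by 50 cm and each number of a turn by 60 degrees. A row lasts 1/10 s, in which the tool goes at most 50 mm and 8.59 degrees, less where a joint would pass 70% of its speed; a pose out of reach is approached as far as the arm can. A call with a number of a shift or a turn outside -1 to 1 is refused whole. A call with a gripper value outside its range is refused whole. OPENING is the gripper's target within -1 to 1 (fully open at 1, half-way at 0, shut at -1), set as the call begins (- or left out, the last holds). The fingers move at their own pace and stop on an object; the grip force is fixed at half the most. Time passes only in rows, so rows that repeat a pose let the fingers close. It gives the time, the measured TCP pose, the force, the opening and the grip force at its end, in the units of the state.
- state(): the state, without advancing time (a new reading comes with each control period).
- snapshot(name): name is "scene" or "top" or "wrist"; returns (picture, depth): 480x640x3 uint8, blue, green, red; 480x640 float32, m along the optical axis (not along the pixel's ray), 0 where there is no reading.
- get_calibration(name): a dict with "intrinsics" (3x3 intrinsics, pixels), "xyz" and "rotation" of the camera in the world. Camera axes: x right, y down, z forward; pixel columns grow to the right and rows downward; lengths in m; the calibration is good to about 2 mm. A picture is of the moment at which its call begins: read the wrist's pose just before it. get_calibration takes no time and is no camera call; for the wrist camera it gives the pose at the moment of the call.
- close_job(): hands the job in; it is judged then, once.
Trained networks look in the newest picture that a camera, given by its name, has taken for a name from the list of things; names that differ only in an ending like _2 or _b are one class to them, and where a whole thing is asked for, a point or a joint stands for the part that bears it (a point fixed in the world has none). Each returns a list of dicts, best first, with "p" (0 to 1); they miss things now and then, are a little off and sometimes report something else, mostly with a low value. They report only what shows in the picture. A call takes as long as a camera call.
- masks_of(camera, thing): "pixels" (480x640 bool, what is visible of it) and "rect" ([left, top, width, height] in pixels, round what is visible of it).
The state is a dict: "time": time; "joint_pos": joint angles; "qvel": joint speeds; "joint_torque": joint torques, N m; "tool_pos": TCP position; "orientation": TCP orientation; "contact_force": force on the tool from outside, world axes, zero at the start; "wrist_torque": the same for the moment, N m; "grip_width": opening from 0.0 (shut) to 1.0 (fully open); "gripper_force": force on a finger pad.
Only numpy, scipy, OpenCV 4.12 (cv2) and the standard library are available. Lean on these libraries where they do the work, as an engineer would, in place of code of your own. Each camera call takes 0.05 s, during which the arm holds its last target. There are 200 camera calls.

TASK

The lid of the clear label box on the worktop is laid on, but the blue snap-fit rim sections along its four sides still stand up. Press each of the four down with the fingertips, in any order, until it clicks shut and lies flush. Leave the box standing where it is, without lifting, tipping or shoving it or leaning on it with great force, and leave the things round it alone.

Things in the scene. Friction and masses are not known exactly. Their poses are not given: they have to be found in the camera images.
- tub: Loose clear box, about 0.9 kg, two label rolls inside, frosted lid on top. Tub 120 mm (x) by 170 mm (y), 64 mm high; 140 by 190 mm over the lid. Origin: centre of its underside; z up; the far rim section is on its +x side, the left one on +y. The lid's corners already sit home, their top 70 mm above the origin; the lid's middle is 1 to 2 mm lower.
- section_near (a joint): How far (rad) the blue rim section on the box's -x side is pressed: 0 standing up, 0.4 shut and flush. A bent strip 24 mm wide, 116 mm long, hinged level at its inner edge, 69 mm above the worktop and 46 mm from the box's centre. Pressed at the outer edge it resists with up to about 6 N, passes the snap at 0.24 rad, then pulls itself shut against a stop; short of that it springs back up.
- section_far (a joint): The same for the section on the box's +x side.
- section_left (a joint): The same for the section on the box's +y side, 68 mm long, its hinge 71 mm from the box's centre.
- section_right (a joint): The same for the section on the box's -y side, 68 mm long, its hinge 71 mm from the box's centre.
- press_near (a point): Thumb ribs on the near section's upper face, where it is pressed: middle of its length, 17 mm from its hinge, outer edge 7.5 mm farther out. It moves with the section: 72 mm above the worktop and 63 mm from the box's centre line when shut; about 6 mm higher and 3 mm farther in when standing up.
- press_far (a point): The same on the far section.
- press_left (a point): The same on the left section; 88 mm from the box's centre line when shut.
- press_right (a point): The same on the right section; 88 mm from the box's centre line when shut.
- glue_jar: Loose glue jar with a red cap, 56 mm across, 95 mm high; origin under its centre. Leave alone.
- tape_roll: Loose roll of brown parcel tape, 96 mm across, 48 mm high; origin under its centre. Leave alone.
- letter_bundle_1: Loose bundle of letters, 117 x 162 x 36 mm; origin under its centre. Leave alone.
- rubber_stamp_0: Loose rubber stamp with a light wooden handle, 84 mm high; origin under its centre. Leave alone.
- parcel_small: Loose small kraft parcel, 89 x 114 x 61 mm; origin under its centre. Leave alone.
- weight_500: Loose brass weight, 38 mm across, 45 mm high; origin under its centre. Leave alone.

How it is judged:
At the end, for the whole second after the job is handed in: All four rim sections are shut (each within 0.05 rad, about 1 mm at its edge, of its stop) and the box stands level and still on the worktop within 50 mm of where it was (value of joint each of section_near, section_far, section_left, section_right above 0.35 rad and distance of tub from where it was at the start of the episode below 0.05 m and angle between tub's own z axis and vertical below 0.04 rad and linear speed of tub below 0.01 m/s); the robot touches nothing.
It fails at once if the box is lifted (10 mm) or tipped (0.15 rad) (height (world z) of tub above 0.01 m or angle between tub's own z axis and vertical above 0.15 rad).
It fails at once if the box is shoved more than 60 mm (distance of tub from where it was at the start of the episode above 0.06 m).
It fails at once if the fingers lean on the box with more than 60 N (contact force between the fingers and tub above 60 N).
It fails at once if the box is pressed with the arm or the gripper's body in place of the fingers (contact force between the arm and tub above 5 N).
It fails at once if a thing round the box is moved by more than 30 mm (distance of any of glue_jar, tape_roll, letter_bundle_1, rubber_stamp_0, parcel_small, weight_500 from where it was at the start of the episode above 0.03 m).
It also fails if it takes over 38 s, if anything falls off the work surface, if the arm or the gripper's body presses on something with over 40 N, if the wrist force passes 120 N, or if a joint passes its speed limit or range.

## Working session

There is one attempt and no reset: what is moved stays moved. The work goes in short steps, Python scripts to look and compute and a shell command to move; the robot and the scene stay as the last step left them, time stands still between calls to the robot, and variables do not carry over. Pictures are saved under pics/ and viewed, at most 10 in all, crops included, and the job is handed in when it is done.

```bash
mkdir -p pics; cat > h.py <<'E'
from bench import *
import numpy as np, cv2
def cloud(name,d):
    c=get_calibration(name);K=np.array(c["intrinsics"]);R=np.array(c["rotation"])
    if R.shape!=(3,3): R=cv2.Rodrigues(R.astype(float))[0]
    v,u=np.mgrid[:480,:640]
    P=np.stack([(u-K[0,2])/K[0,0]*d,(v-K[1,2])/K[1,1]*d,d],-1)
    return P@R.T+np.array(c["xyz"])
E
python3 - <<'E'
from h import *
for n in("scene","top"):
    p,d=snapshot(n);cv2.imwrite(f"pics/{n}0.png",p);P=cloud(n,d)
    for t in("tub","press_near","glue_jar","tape_roll","letter_bundle_1","rubber_stamp_0","parcel_small","weight_500"):
        for m in masks_of(n,t)[:5]:
            if m["p"]<.3: continue
            k=m["pixels"]&(d>0);Q=P[k]
            if len(Q): print(n,t,round(m["p"],2),m["rect"],np.percentile(Q,[3,50,97],axis=0).round(3).tolist())
print(state())
E
```

```text
scene tub 0.97 [286.6, 227.1, 77.5, 57.6] [[0.465, -0.041, 0.003], [0.517, 0.029, 0.068], [0.609, 0.144, 0.08]]
scene press_near 0.77 [289.3, 239.2, 31.9, 17.4] [[0.462, 0.018, 0.069], [0.478, 0.07, 0.076], [0.505, 0.123, 0.081]]
scene glue_jar 0.73 [331.1, 206.1, 18.6, 28.4] [[0.724, 0.129, 0.011], [0.736, 0.144, 0.05], [0.76, 0.169, 0.085]]
scene tape_roll 0.43 [212.4, 233.2, 5.3, 15.6] [[0.395, 0.357, 0.009], [0.404, 0.363, 0.034], [0.42, 0.384, 0.05]]
scene letter_bundle_1 0.73 [238.0, 208.5, 45.6, 32.4] [[0.518, 0.279, 0.001], [0.578, 0.343, 0.033], [0.662, 0.44, 0.038]]
scene rubber_stamp_0 0.68 [372.5, 299.3, 17.7, 31.0] [[0.368, -0.255, 0.009], [0.384, -0.247, 0.04], [0.406, -0.234, 0.085]]
scene parcel_small 0.83 [348.5, 330.4, 63.5, 57.0] [[0.227, -0.381, 0.008], [0.27, -0.35, 0.054], [0.314, -0.271, 0.058]]
scene weight_500 0.86 [403.7, 362.6, 23.0, 26.5] [[0.26, -0.427, 0.004], [0.27, -0.413, 0.029], [0.288, -0.395, 0.046]]
scene weight_500 0.38 [294.8, 240.7, 25.6, 16.2] [[0.461, 0.018, 0.069], [0.477, 0.069, 0.077], [0.498, 0.118, 0.081]]
top tub 0.6 [264.4, 207.1, 68.0
[... 1024 characters left out ...]
nt_pos': array([ 9.40868984e-01,  1.58419819e-01,  1.59699607e+00,  4.90471000e-06,
        1.38619374e+00, -2.10116714e-01]), 'qvel': array([-3.73947131e-04,  3.78954771e-04,  8.56162888e-05, -5.62621985e-04,
        1.06710366e-03,  1.21434979e-03]), 'joint_torque': array([ 3.40400766e-05, -3.96003056e+01, -3.31707466e+01, -2.66145616e-04,
        5.39737703e-04,  3.24488447e-06]), 'tool_pos': array([0.23438226, 0.52504803, 0.30388997]), 'orientation': array([-6.54604182e-01, -3.07262536e+00,  2.12495109e-05]), 'contact_force': array([0.02041516, 0.40095465, 0.10425359]), 'wrist_torque': array([ 0.02615301, -0.03844135, -0.00646112]), 'gripper_force': 0.0, 'grip_width': 1.0010419267205402}
```

```bash
python3 -m pendant '[[[0.54,-0.95,0.1],0.18],[[0.54,-0.95,0.1],0.18],[[0.54,-0.95,0.1],0.18],[[0.54,-0.95,0.1],0.18],[[0.54,-0.95,0.1],0.18],[[0.54,-0.95,0.1],0.18],[[0.54,-0.95,0.1],0.18],[[0.54,-0.95,0.1],0.18],[[0.54,-0.95,0.1],0.18],[[0.54,-0.95,0.1],0.18],[[0.54,-0.95,0.1],0.18],[[0.54,-0.95,0.1],0.18],[[0.54,-0.95,0.1],0.18],[[0.54,-0.95,0.1],0.18],[[0.54,-0.95,0.1],0.18],[[0.54,-0.95,0.1],0.18]]' -1
cat > look.py <<'E'
from h import *
import sys
s=state();print(s["time"],s["tool_pos"].round(4),s["orientation"].round(3),s["contact_force"].round(2),s["grip_width"])
p,d=snapshot("wrist");cv2.imwrite(f"pics/{sys.argv[1]}.png",p);P=cloud("wrist",d)
print("cam",np.round(get_calibration("wrist")["xyz"],3))
hsv=cv2.cvtColor(p,cv2.COLOR_BGR2HSV)
m=cv2.inRange(hsv,(95,90,50),(130,255,255));m[(P[...,2]<.055)|(P[...,2]>.1)|(d<=0)]=0
n,l,st,_=cv2.connectedComponentsWithStats(m)
for i in range(1,n):
    if st[i,4]>300:
        Q=P[l==i];r=cv2.minAreaRect((Q[:,:2]*1000).astype(np.float32))
        print(st[i],"mean",Q.mean(0).round(4),"rect",np.round(r[0],1),np.round(r[1],1),round(r[2],1),"z",np.percentile(Q[:,2],[5,50,95]).round(4))
E
python3 look.py w1
```

```text
time: 2.5
tool_pos: [0.5039, 0.0513, 0.3539]
orientation: [-0.359, -3.121, -0.0]
contact_force: [0.7, -0.0, -0.6]
grip_width: -0.001
gripper_force: 0.0
2.5 [0.5039 0.0513 0.3539] [-0.359 -3.121 -0.   ] [ 0.71 -0.03 -0.62] -0.0010132053349291062
cam [0.44  0.067 0.424]
[ 262  169  136   30 4001] mean [0.4862 0.066  0.0765] rect [487.   65.8] [115.1  25.3] 76.8 z [0.0716 0.0766 0.0807]
[ 220  213   32   74 1980] mean [ 0.5245 -0.0282  0.0767] rect [525.2 -29.1] [24.7 67.2] 77.2 z [0.0722 0.0768 0.0808]
[ 406  213   32   75 2001] mean [0.5626 0.1327 0.0767] rect [563.9 133.8] [26. 67.] 77.2 z [0.0723 0.0767 0.0809]
[266 297  33  25 381] mean [ 0.5864 -0.0075  0.0752] rect [589.8  -2.4] [29.8 20.8] 79.0 z [0.0715 0.0746 0.0803]
[337 297  53  26 902] mean [0.608  0.078  0.0758] rect [607.8  70.9] [48.8 21.8] 76.7 z [0.0717 0.0756 0.0803]
```

View pics/w1.png

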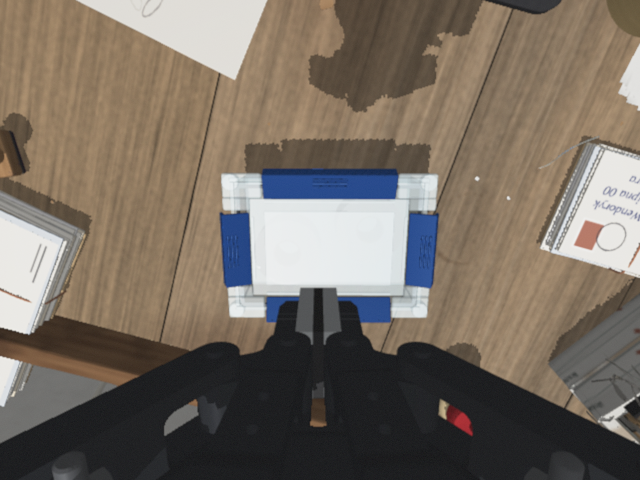

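The wrist view shows the clear box with its white label sheet. The near section is at about px (330,184), right at (236,250) and left at (422,250); the far one is partly behind the fingers at (330,309). The box is turned about -13° with its centre at (0.544, 0.052). I'll press the near section first.

```bash
python3 -m pendant '[[[-0.042,0.033,-0.1],0],[[-0.042,0.033,-0.2],0],[[-0.042,0.033,-0.3],0],[[-0.042,0.033,-0.36],0],[[-0.042,0.033,-0.38],0],[[-0.042,0.033,-0.39],0],[[-0.042,0.033,-0.395],0],[[-0.042,0.033,-0.40],0],[[-0.042,0.033,-0.405],0],[[-0.042,0.033,-0.41],0],[[-0.042,0.033,-0.414],0],[[-0.042,0.033,-0.417],0],[[-0.042,0.033,-0.417],0],[[-0.042,0.033,-0.417],0]]'; python3 look.py n1
```

```text
time: 3.95
tool_pos: [0.4834, 0.0665, 0.1453]
orientation: [0.362, 3.12, -0.0]
contact_force: [0.1, -0.2, 0.2]
grip_width: 0.003
gripper_force: 0.0
3.95 [0.4834 0.0665 0.1453] [ 0.362  3.12  -0.   ] [ 0.09 -0.18  0.17] 0.0025694251361778673
cam [0.419 0.082 0.216]
[  167   278   301    66 15051] mean [0.4844 0.0666 0.0705] rect [486.8  67. ] [117.8  26.3] 76.9 z [0.0629 0.0714 0.0726]
[ 76 370  67  35 945] mean [ 0.4941 -0.0235  0.0768] rect [495.5 -21.8] [25.4  8.6] 79.4 z [0.0715 0.0773 0.0806]
[493 370  66  35 890] mean [0.5334 0.1431 0.0769] rect [531.6 141.5] [24.4  8.9] 59.6 z [0.0716 0.0773 0.0807]
```

```bash
python3 -m pendant '[[[0,0,0.06],0],[[0,0,0.07],0],[[0.08,0.07,0.07],0],[[0.159,0.139,0.07],0],[[0.159,0.139,0.07],0],[[0.159,0.139,0.07],0],[[0.159,0.139,0.045],0],[[0.159,0.139,0.03],0],[[0.159,0.139,0.025],0],[[0.159,0.139,0.02],0],[[0.159,0.139,0.015],0],[[0.159,0.139,0.01],0],[[0.159,0.139,0.005],0],[[0.159,0.139,0.001],0],[[0.159,0.139,-0.001],0],[[0.159,0.139,-0.001],0],[[0.159,0.139,0.04],0],[[0.159,0.139,0.07],0],[[0.159,0.139,0.07],0]]'; python3 look.py l1
```

```text
time: 5.9
tool_pos: [0.5645, 0.1361, 0.1831]
orientation: [0.362, 3.115, 0.001]
contact_force: [0.7, -0.3, 0.4]
grip_width: 0.002
gripper_force: 0.0
5.9 [0.5645 0.1361 0.1831] [3.620e-01 3.115e+00 1.000e-03] [ 0.71 -0.32  0.42] 0.0022011948605999247
cam [0.499 0.152 0.252]
[    0   117   255    56 13876] mean [0.4871 0.0691 0.0704] rect [487.1  67.6] [112.5  23.5] 76.7 z [0.0692 0.0703 0.0715]
[ 285  197   52  104 4533] mean [0.5503 0.1364 0.0702] rect [553.7 135.8] [23.6 49. ] 76.6 z [0.0691 0.0702 0.0715]
[  29  357  148   49 4742] mean [0.5898 0.01   0.0739] rect [593.7  18.5] [72.9 22.4] 77.1 z [0.0699 0.0737 0.0786]
```

```bash
python3 -m pendant '[[[0.04,-0.1,0.01],0],[[0.082,-0.195,0],0],[[0.082,-0.195,0],0],[[0.082,-0.195,0],0],[[0.082,-0.195,-0.025],0],[[0.082,-0.195,-0.04],0],[[0.082,-0.195,-0.045],0],[[0.082,-0.195,-0.05],0],[[0.082,-0.195,-0.055],0],[[0.082,-0.195,-0.06],0],[[0.082,-0.195,-0.065],0],[[0.082,-0.195,-0.069],0],[[0.082,-0.195,-0.071],0],[[0.082,-0.195,-0.071],0],[[0.082,-0.195,-0.03],0],[[0.082,-0.195,0],0],[[0.082,-0.195,0],0]]'
python3 -m pendant '[[[-0.08,-0.07,0],0],[[-0.16,-0.14,0],0],[[-0.16,-0.14,0],0],[[-0.16,-0.14,0],0],[[-0.16,-0.14,-0.025],0],[[-0.16,-0.14,-0.04],0],[[-0.16,-0.14,-0.045],0],[[-0.16,-0.14,-0.05],0],[[-0.16,-0.14,-0.055],0],[[-0.16,-0.14,-0.06],0],[[-0.16,-0.14,-0.065],0],[[-0.16,-0.14,-0.069],0],[[-0.16,-0.14,-0.071],0],[[-0.16,-0.14,-0.071],0],[[-0.16,-0.14,-0.03],0],[[-0.16,-0.14,0.03],0],[[-0.16,-0.14,0.13],0],[[-0.2,-0.1,0.23],0],[[-0.3,0,0.33],0],[[-0.3,0,0.33],0]]'; python3 look.py r1
python3 - <<'E'
from h import *
p,d=snapshot("top");P=cloud("top",d)
m=cv2.inRange(cv2.cvtColor(p,cv2.COLOR_BGR2HSV),(95,90,50),(130,255,255));m[(P[...,2]<.055)|(P[...,2]>.1)]=0
n,l,st,_=cv2.connectedComponentsWithStats(m)
for i in range(1,n):
    Q=P[l==i]
    if len(Q)>40:print(Q.mean(0).round(4),np.percentile(Q[:,2],[5,50,95]).round(4))
E
```

```text
time: 7.65
tool_pos: [0.6054, 0.0383, 0.1831]
orientation: [0.362, 3.116, -0.0]
contact_force: [0.8, -0.2, 0.3]
grip_width: -0.005
gripper_force: 0.0
time: 9.65
tool_pos: [0.453, 0.0394, 0.3473]
orientation: [0.363, 3.119, 0.001]
contact_force: [-0.2, 0.3, 1.0]
grip_width: 0.006
gripper_force: 0.0
9.65 [0.453  0.0394 0.3473] [3.630e-01 3.119e+00 1.000e-03] [-0.2   0.33  1.03] 0.006376528667411173
cam [0.387 0.058 0.422]
[ 291  223  131   26 3354] mean [0.4857 0.0702 0.0756] rect [487.   71.3] [117.2  21.4] 76.8 z [0.0701 0.0761 0.0774]
[ 250  262   28   70 1610] mean [ 0.5233 -0.0244  0.0763] rect [524.2 -24.5] [22.8 68.7] 77.6 z [0.075  0.0764 0.0778]
[ 431  263   29   69 1604] mean [0.5614 0.1379 0.0766] rect [562.9 137.6] [22.9 66.6] 76.6 z [0.0752 0.0767 0.0781]
[0.6001 0.0392 0.0703] [0.0646 0.0701 0.0771]
[0.5801 0.1312 0.0706] [0.0647 0.0708 0.0754]
[ 0.5414 -0.0348  0.0703] [0.0637 0.0702 0.0766]
```

View pics/r1.png

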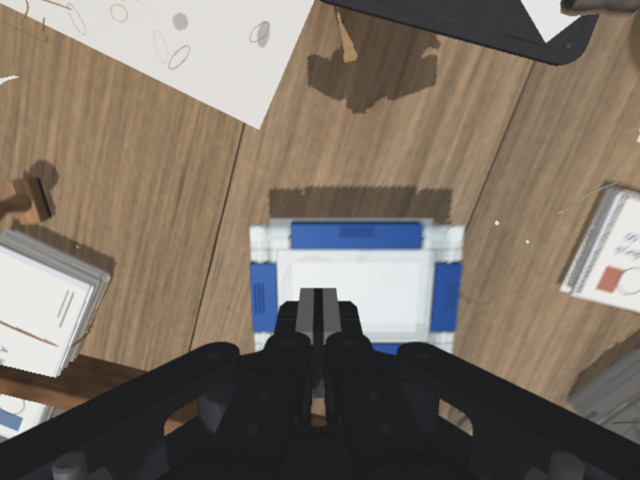

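The picture was taken with the arm still moving. It shows the near (357,236), right (264,296) and left (446,297) sections lying flat; the far one is hidden by the gripper. I'll take one settled look from the side to check the far section.

```bash
python3 -m pendant '[[[0.1,0.2,0.1],0],[[0.2,0.3,0.1],0],[[0.2,0.3,0.1],0],[[0.2,0.3,0.1],0],[[0.2,0.3,0.1],0],[[0.2,0.3,0.1],0],[[0.2,0.3,0.1],0],[[0.2,0.3,0.1],0],[[0.2,0.3,0.1],0]]'; python3 look.py c1
```

```text
time: 10.65
tool_pos: [0.5536, 0.1877, 0.3954]
orientation: [-0.364, -3.12, 0.0]
contact_force: [-0.4, -0.4, -0.1]
grip_width: 0.002
gripper_force: 0.0
10.65 [0.5536 0.1877 0.3954] [-0.364 -3.12   0.   ] [-0.44 -0.36 -0.1 ] 0.0023589772935695957
cam [0.489 0.204 0.466]
[ 117  149  122   25 3007] mean [0.4879 0.0665 0.0718] rect [487.9  65.9] [116.1  22.8] 76.7 z [0.0704 0.0718 0.0731]
[  83  187   33   67 1564] mean [ 0.525  -0.0278  0.0718] rect [526.1 -28.3] [23.9 67.4] 76.7 z [0.0703 0.0718 0.0733]
[ 254  186   27   68 1589] mean [0.5631 0.1346 0.0716] rect [564.1 133.8] [23.5 67.1] 76.4 z [0.07   0.0717 0.0734]
[ 131  266  115   21 2343] mean [0.6014 0.0396 0.0719] rect [601.5  39.1] [115.5  23.3] 76.6 z [0.0706 0.0719 0.0732]
```

All four sections are flat at the same height, and the box hasn't moved.

```bash
python3 -c "from bench import *; print(close_job())"
```

```text
the job is handed in; nothing more can be done
None
```

I pressed all four rim sections shut and handed the job in at about 10.7 s; a last wrist-camera look showed all four flush and the box still in place.

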